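Brush out the sample cylinder

ROBOT

A 6-joint arm with a two-finger parallel gripper is mounted at the origin on a cart in front of the work surface, level with it; the furniture and walls round the work are solid. World frame = base frame: x ahead of the robot, y to its left, z up, the work surface at z = 0. Lengths are in m, angles in rad, forces in N, time in s.
With the tool pointing down it reaches from about 0.225 to 0.875 m from the base axis. Payload 3.4 kg.
Tool frame: the origin (TCP) lies at the very end of the fingers, on their centre line; the grasp point (between the pads) lies 19 mm behind it; z points along the fingers, y is the line along which they close (so a half turn about z gives the same grasp; the last joint's range is limited). The gripper opens to 85 mm and grips with 20 to 120 N. Pads are 22 mm wide; open, the fingers measure 114 mm over their backs; the gripper's body (76 mm by 85 mm) begins 54 mm behind the grasp point. The pads swing forward as they close: fully open they stand 13 mm farther back than shut.
Start: joints at [-1.364, 0.276, 1.505, -0, 1.361, -0.121], TCP at [0.185, -0.544, 0.231] pointing down, gripper open.
Joint ranges: [-2.89, 2.89], [-0.75, 2.08], [0.22, 2.7], [-1.18, 4.32], [0.11, 2.71], [-2.7, 2.7]. Speed limits (rad/s): [2.57, 2.57, 3.14, 3.14, 3.14, 3.14].

INTERFACE

Orientations are given as a unit quaternion [w, x, y, z].
In Python, from rig import get_state, optics, sign_off gives the robot as it stands.
- The arm moves only by the tool send_rows, never from a script. Its argument "increments" is a list of rows, each an object with "gripper": the gripper's target within -1 to 1 (shut at 1, half-way at 0, fully open at -1); "linear": the shift along the world's x, y, z in m, a list of three; "delta_rot": the turn, a rotation vector about the world's x, y, z in rad, a list of three. In form: [{"gripper": gripper, "linear": [dx, dy, dz], "delta_rot": [rx, ry, rz]}, ...]. A call has 1 to 8 rows; each row is the pose to reach, as a shift and turn from the pose commanded when the call began; what a row does not reach only later rows make up. A row lasts 1/10 s, in which the tool goes at most 50 mm and 8.59 degrees, less where a joint would pass 70% of its speed; a pose out of reach is approached as far as the arm can. A call with a gripper value outside its range is refused whole. The fingers move at their own pace and stop on an object; "newtons" is the grip in N (left out, the last holds). Time passes only in rows, so rows that repeat a pose let the fingers close. It gives the time, the measured TCP pose, the force, the opening and the grip force at its end, in the units of the state.
- get_state(): the state, without advancing time (a new reading comes with each control period).
- optics.get_image(name): name is "side" or "top" or "wrist"; returns a dict with "pixels" (400x640x3 uint8, blue, green, red), "K" (3x3 intrinsics, pixels), "rvec" (rotation vector, rad) and "tvec" (3), from world to camera coordinates, as OpenCV has them; the wrist camera has in their place "T_tool_cam" (4x4, takes a point from camera to tool coordinates, whose origin is the TCP and whose axes are the flange's). Camera axes: x right, y down, z forward; pixel columns grow to the right and rows downward; lengths in m; the calibration is good to about 2 mm. A picture is of the moment at which its call begins: read the wrist's pose just before it. There is no depth.
- sign_off(): hands the job in; it is judged then, once.
The state is a dict: "clock": time; "qpos": joint angles; "qd": joint speeds; "effort": joint torques, N m; "position": TCP position; "ee_rot": TCP orientation; "contact_force": force on the tool from outside, world axes, zero at the start; "moment": the same for the moment, N m; "width": finger opening in m; "gripper_force": force on a finger pad.
Only numpy, scipy, OpenCV 4.12 (cv2) and the standard library are available. Lean on these libraries where they do the work, as an engineer would, in place of code of your own. Each camera call takes 0.05 s, during which the arm holds its last target. There are 200 camera calls.

TASK

Take the bottle brush from its steel cup and scrub the inside of the clear sample cylinder with the blue foot: push the bristles straight down to the bottom and draw them up again until their tip is close to the rim, three full strokes down and up. Then stand the brush back in its steel cup, bristles down, and let go. The cylinder must stay standing about where it is, and the beaker and the two white caps are to be left alone.

Things in the scene. Friction and masses are not known exactly. Their poses are not given: they have to be found in the camera images.
- brush_grip (a point): centre of the blue grip of the bottle brush (grip: round rod, 11 mm thick, 65 mm long; the brush is 247 mm long in all, 30 g, on one straight axis: blue grip above, thin wire in the middle, white bristles 81 mm long and about 25 mm thick below). It starts standing upright in the steel cup, bristles down. The y axis points along the brush from the bristle end to the grip end. The grip's top end is 32 mm above this point, the bristle tip 213.5 mm below it.
- brush_tip (a point): the bristle end of the brush, on the brush axis; axes as brush_grip. The bristles act as a rigid block of 26 x 23 mm, 34.5 mm over its corners, with a flat end on which the brush stands.
- cup_floor (a point): centre of the inside floor of the brush cup: a fixed stainless steel cup on a black rubber foot 68 mm across, 68 mm high; round inside, 43 mm across and 58 mm deep, flared to 56 mm at the mouth over its top 12 mm. z points up.
- cup_mouth (a point): centre of the mouth of the brush cup, at rim height (58 mm above the inside floor)
- cylinder_floor (a point): centre of the inside floor of the clear sample cylinder: loose, about 0.3 kg, 100 mm high, on a blue round foot 84 mm across, with blue marks on its side; round inside, 43 mm across and 89 mm deep, flared to 56 mm at the mouth over its top 12 mm. The inside floor is 11 mm above the desk. z points up.
- cylinder_mouth (a point): centre of the mouth of the clear sample cylinder, at rim height (89 mm above the inside floor)
- beaker_mid (a point): centre, half-way up, of the clear wide beaker with a spout, 70 mm across and 90 mm high; a bystander, not the vessel to be brushed
- cap_a_mid (a point): centre of a loose white bottle cap, 31 mm across, 20 mm high; a bystander
- cap_b_mid (a point): centre of another such white cap; a bystander
- boom_end (a point): free end of the thin steel boom of the filling machine, with a black nozzle clamp hanging from it; the boom (about 11 mm thick) rises from 0.27 m over the desk at the machine, on the left, to 0.37 m at this end, and 20 mm below its middle a rod stands out towards the robot at 0.30 m height, some 0.18 m further left. It does not move; an obstacle to keep the arm and gripper clear of
Things that resemble listed ones, but are neither listed nor needed, are in the scene too. Several things look just like the part that bears cylinder_floor: the one meant starts nearest to the robot's base.

How it is judged:
On the way, in this order (a step that is already met when the one before it is completed fails the run):
1. first down stroke: the bristle tip is within 15 mm of the bottom inside the clear cylinder (horizontal distance between brush_tip and cylinder_floor below 0.025 m and z of brush_tip in the frame of cylinder_floor below 0.015 m and angle between brush_grip's own y axis and vertical below 0.35 rad), for 0.05 s.
2. first up stroke: the bristle tip is drawn up to more than 50 mm above the inside bottom (upper half of the cylinder) (horizontal distance between brush_tip and cylinder_floor below 0.025 m and z of brush_tip in the frame of cylinder_floor between 0.05 and 0.105 m), for 0.05 s.
3. second down stroke: the bristle tip is within 15 mm of the bottom inside the clear cylinder (all of step 1), for 0.05 s.
4. second up stroke: the bristle tip is drawn up to more than 50 mm above the inside bottom (upper half of the cylinder) (all of step 2), for 0.05 s.
5. third down stroke: the bristle tip is within 15 mm of the bottom inside the clear cylinder (all of step 3), for 0.05 s.
6. third up stroke: the bristle tip is drawn up to more than 50 mm above the inside bottom (upper half of the cylinder) (all of step 4), for 0.05 s.
At the end, for the whole second after the job is handed in: The brush stands bristles down in the steel cup (tip within 15 mm of the cup's floor in height and 20 mm of its centre, leaning less than 0.35 rad); the cylinder stands upright (within 0.1 rad) and no more than 50 mm from where it began (horizontal distance between brush_tip and cup_floor below 0.02 m and z of brush_tip in the frame of cup_floor below 0.015 m and angle between brush_grip's own y axis and vertical below 0.35 rad and distance of cylinder_floor from where it was at the start of the episode below 0.05 m and angle between cylinder_floor's own z axis and vertical below 0.1 rad); the robot touches nothing.
It fails at once if the sample cylinder is knocked over (tilted more than 0.4 rad) (angle between cylinder_floor's own z axis and vertical above 0.4 rad).
It fails at once if the beaker or a cap is moved more than 25 mm (distance of any of beaker_mid, cap_a_mid, cap_b_mid from where it was at the start of the episode above 0.025 m).
It also fails if it takes over 64 s, if anything falls off the work surface, if the arm or the gripper's body presses on something with over 40 N, if the wrist force passes 120 N, or if a joint passes its speed limit or range.

## Working session

There is one attempt and no reset: what is moved stays moved. The work goes in short steps, Python scripts to look and compute and a tool call to move; the robot and the scene stay as the last step left them, time stands still between calls to the robot, and variables do not carry over. Pictures are saved under pics/ and viewed, at most 13 in all, crops included, and the job is handed in when it is done.

Besides the shell and the picture viewer there is one more tool, called after "Emit:" by a JSON object that holds its "name" and its "arguments". send_rows: Moves the arm, as the interface text tells. Its arguments: {"type":"object","properties":{"increments":{"type":"array"},"newtons":{"type":"number"}},"required":["increments"]}

```bash
mkdir -p pics; cat > h.py <<'E'
import numpy as np, cv2
from rig import get_state, optics, sign_off
from scipy.spatial.transform import Rotation as R
def cam(n):
    s=get_state(); d=optics.get_image(n)
    K=np.array(d["K"],float)
    if n=="wrist":
        q=s["ee_rot"]; T=np.eye(4); T[:3,:3]=R.from_quat([q[1],q[2],q[3],q[0]]).as_matrix(); T[:3,3]=s["position"]
        W=np.linalg.inv(T@np.array(d["T_tool_cam"]))
    else:
        W=np.eye(4); W[:3,:3]=cv2.Rodrigues(np.array(d["rvec"],float))[0]; W[:3,3]=np.ravel(d["tvec"])
    return d["pixels"],K,W
def onz(K,W,uv,z):
    r=W[:3,:3].T@np.linalg.inv(K)@[uv[0],uv[1],1]; c=-W[:3,:3].T@W[:3,3]
    return c+r*(z-c[2])/r[2]
def proj(K,W,p):
    q=W[:3,:3]@np.array(p)+W[:3,3]; q=K@q; return q[:2]/q[2]
E
python3 - <<'E'
from h import *
s=get_state(); print(s)
for n in ["side","top"]:
    im,K,W=cam(n); np.savez(n+".npz",K=K,W=W,im=im); cv2.imwrite(f"pics/{n}0.png",cv2.resize(im,(800,500)))
    print(n,K[0],-W[:3,:3].T@W[:3,3],W[2,:3])
E
```

```text
{'clock': 0.0, 'qpos': array([-1.36400602e+00,  2.76626397e-01,  1.50615144e+00, -1.96956433e-05,
        1.36069347e+00, -1.21015572e-01]), 'qd': array([-0.00086138, -0.00167982,  0.00069086, -0.00025309,  0.00058923,
       -0.00075871]), 'effort': array([ 1.80505616e-03, -4.16760278e+01, -2.45800316e+01, -1.86541370e-04,
        1.07921090e-02, -1.26977562e-05]), 'position': array([ 0.18500011, -0.54386268,  0.23041451]), 'ee_rot': array([-9.38049670e-04,  9.86597184e-01,  1.63172036e-01, -4.98933570e-05]), 'contact_force': array([-0.30064249, -0.57883868, -0.41893084]), 'moment': array([0.00550858, 0.01715215, 0.03503574]), 'gripper_force': 0.0, 'width': 0.0853125090701572}
side [511.92741371   0.         319.41737121] [0.32900944 0.72428925 0.93357991] [ 0.17327256 -0.74403821 -0.64527805]
top [407.65895722   0.         318.18701054] [ 0.47917605 -0.12200559  1.12563769] [ 0.06869278  0.00120447 -0.99763713]
```

View pics/side0.png

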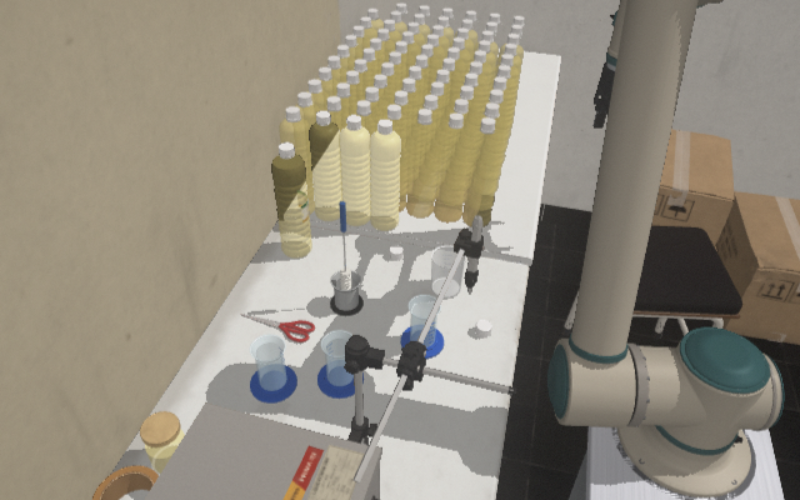

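View pics/top0.png

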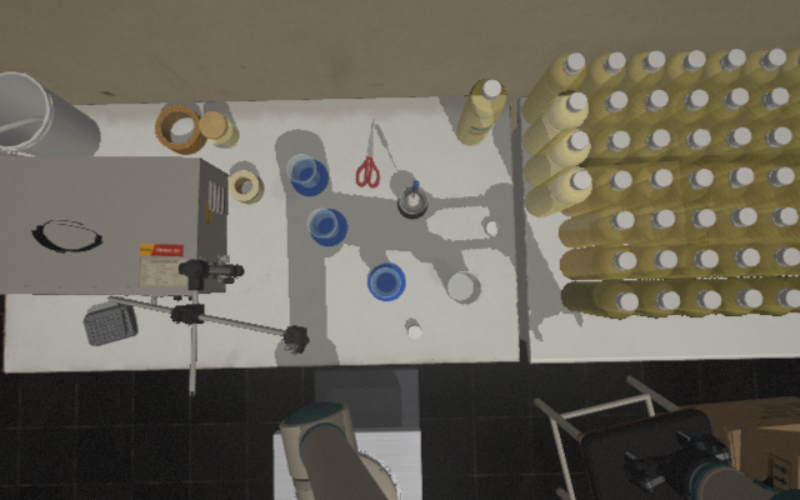

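The top view (at 800x500) shows three things that could be the cylinder, at (387,282), (327,226) and (308,175). (387,282) is nearest the base. The clear thing at (462,287) has no blue foot, so it is the beaker. The brush cup is at (413,202), the caps are at (490,228) and (414,330), and the boom end is at (295,340). Next I'll measure these and check one crop.

```bash
python3 - <<'E'
from h import *
t=np.load("top.npz"); s=np.load("side.npz")
def blobs(d,z,lab):
    hsv=cv2.cvtColor(d["im"],cv2.COLOR_BGR2HSV); m=cv2.inRange(hsv,(105,140,60),(125,255,255))
    m=cv2.morphologyEx(m,cv2.MORPH_CLOSE,np.ones((3,3)))
    cs,_=cv2.findContours(m,cv2.RETR_EXTERNAL,2)
    for c in cs:
        if cv2.contourArea(c)>15:
            (u,v),ax,a=cv2.minAreaRect(c); print(lab,(u*1.25,v*1.25),ax,onz(d["K"],d["W"],(u,v),z).round(4))
blobs(t,0.006,"top"); blobs(s,0.006,"side")
P=lambda d,u,v,z:onz(d["K"],d["W"],(u*.8,v*.8),z).round(3)
print("cup foot top",P(t,413,203,.01),"brush top",P(t,416,183,.255)); print("cup side mouth",P(s,346,279,.068),P(s,346,302,.003))
print("boom",P(t,295,340,.36),P(t,192,390,.30)); print("beaker",P(t,462,287,.05),"caps",P(t,414,331,.01),P(t,490,228,.01))
# cyl rim
print(P(t,387,282,.006))
a=t["im"][130:290,220:420]; b=s["im"][150:310,220:420]
cv2.imwrite("pics/c1.png",np.hstack([cv2.resize(a,None,fx=2,fy=2),cv2.resize(b,None,fx=2,fy=2)]))
E
```

```text
top (386.25, 282.5) (28.0, 28.0) [ 0.471  -0.0935  0.006 ]
top (325.0, 225.625) (11.0, 10.0) [0.5994 0.039  0.006 ]
top (332.2408676147461, 230.79269409179688) (19.209373474121094, 28.111278533935547) [0.5876 0.0232 0.006 ]
top (305.5000305175781, 172.8750228881836) (6.260990142822266, 11.180339813232422) [0.7184 0.0808 0.006 ]
top (312.5384712219238, 181.18270874023438) (19.80773162841797, 27.80927085876465) [0.6993 0.0653 0.006 ]
side (334.72415924072266, 384.7473907470703) (30.9533748626709, 18.117168426513672) [0.5975 0.051  0.006 ]
side (273.3282661437988, 385.32623291015625) (24.854219436645508, 36.639556884765625) [0.7027 0.0807 0.006 ]
side (435.3750228881836, 345.5000305175781) (9.838699340820312, 22.807889938354492) [ 0.4419 -0.087   0.006 ]
side (405.25001525878906, 335.75000762939453) (4.472135543823242, 14.310833930969238) [ 0.5034 -0.0961  0.006 ]
cup foot top [ 0.645 -0.156  0.01 ] brush top [ 0.643 -0.155  0.255]
cup side mouth [ 0.641 -0.156  0.068] [ 0.643 -0.156  0.003]
boom [0.392 0.035 0.36 ] [0.31  0.212 0.3  ]
beaker [ 0.458 -0.254  0.05 ] caps [ 0.365 -0.151  0.01 ] [ 0.585 -0.324  0.01 ]
[ 0.472 -0.095  0.006]
```

View pics/c1.png

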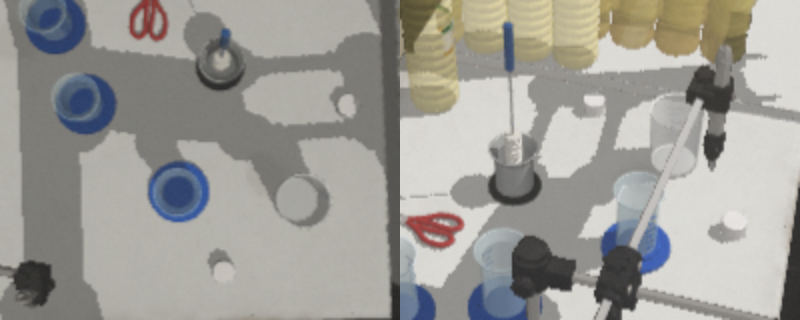

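The crop confirms the choice: the cylinder with the blue foot at world (0.471,-0.094), and the brush in its steel cup at about (0.644,-0.155). The beaker at (0.458,-0.254) has no foot. I'll go round in front of the bottles first.

Emit:
{"name": "send_rows", "arguments": {"increments": [{"gripper": -1, "linear": [0.02, 0.02, 0.04], "delta_rot": [0, 0, 0]}, {"gripper": -1, "linear": [0.04, 0.05, 0.07], "delta_rot": [0, 0, 0]}, {"gripper": -1, "linear": [0.06, 0.09, 0.1], "delta_rot": [0, 0, 0]}, {"gripper": -1, "linear": [0.07, 0.14, 0.12], "delta_rot": [0, 0, 0]}, {"gripper": -1, "linear": [0.08, 0.19, 0.14], "delta_rot": [0, 0, 0]}, {"gripper": -1, "linear": [0.1, 0.24, 0.15], "delta_rot": [0, 0, 0]}, {"gripper": -1, "linear": [0.12, 0.29, 0.16], "delta_rot": [0, 0, 0]}, {"gripper": -1, "linear": [0.14, 0.34, 0.17], "delta_rot": [0, 0, 0]}]}}

```text
clock: 0.9
position: [0.3153, -0.2273, 0.3966]
ee_rot: [0.0, 0.987, 0.163, 0.0]
contact_force: [2.1, 0.9, 0.4]
width: 0.0857
gripper_force: 0.0
```

Emit:
{"name": "send_rows", "arguments": {"increments": [{"gripper": -1, "linear": [0.045, 0.01, 0], "delta_rot": [0, 0, 0]}, {"gripper": -1, "linear": [0.09, 0.02, 0], "delta_rot": [0, 0, 0]}, {"gripper": -1, "linear": [0.135, 0.03, -0.01], "delta_rot": [0, 0, 0]}, {"gripper": -1, "linear": [0.18, 0.04, -0.02], "delta_rot": [0, 0, 0]}, {"gripper": -1, "linear": [0.22, 0.05, -0.03], "delta_rot": [0, 0, 0]}, {"gripper": -1, "linear": [0.25, 0.05, -0.04], "delta_rot": [0, 0, 0]}, {"gripper": -1, "linear": [0.25, 0.05, -0.04], "delta_rot": [0, 0, 0]}]}}

```text
clock: 1.6
position: [0.568, -0.1784, 0.3523]
ee_rot: [-0.002, 0.986, 0.164, -0.002]
contact_force: [-0.6, 0.9, -0.5]
width: 0.0854
gripper_force: 0.0
```

```bash
python3 - <<'E'
from h import *
im,K,W=cam("wrist"); np.savez("w1.npz",K=K,W=W,im=im); cv2.imwrite("pics/w1.png",im)
c=-W[:3,:3].T@W[:3,3]; print(get_state()["position"],c,W[2,:3],proj(K,W,(.643,-.155,.255)),proj(K,W,(.643,-.155,.068)))
E
```

```text
[ 0.56608114 -0.17868563  0.35367669] [ 0.62993643 -0.15715862  0.49475897] [-0.24816988 -0.08129452 -0.96529939] [323.07075715  99.14895215] [321.76222936 107.19487675]
```

View pics/w1.png

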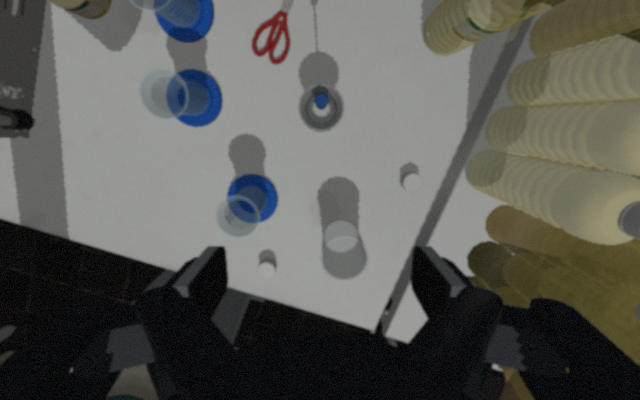

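The wrist view shows the grip at (321,97) and the cup mouth at (321,108), which agrees with the prediction of (323,99) and (322,107). The cylinder is at (245,205). Next I'll fit the grip position from all three cameras.

```bash
python3 - <<'E'
from h import *
from scipy.optimize import least_squares
obs=[]
for n,x in [("top",(.645,-.155)),("side",(.643,-.155)),("w1",(.643,-.155))]:
    d=np.load(n+".npz"); K,W,im=d["K"],d["W"],d["im"]
    a=proj(K,W,(.643,-.155,.255)); b=proj(K,W,(.643,-.155,.19)); c=(a+b)/2
    hsv=cv2.cvtColor(im,cv2.COLOR_BGR2HSV); m=cv2.inRange(hsv,(100,90,30),(130,255,255))
    u0,v0=c.astype(int); r=22; M=np.zeros_like(m); M[max(0,v0-r):v0+r,u0-r:u0+r]=m[max(0,v0-r):v0+r,u0-r:u0+r]
    ys,xs=np.nonzero(M); print(n,len(xs),"pred",a.round(1),b.round(1),"seen",xs.min(),xs.max(),ys.min(),ys.max(),xs.mean(),ys.mean())
    # top end centre & bottom along blob's axis
    obs.append((K,W,np.array([xs.mean(),ys.mean()])))
f=lambda p:np.concatenate([proj(K,W,p)-o for K,W,o in (obs[1],)]+[0.3*(proj(K,W,p)-o) for K,W,o in (obs[0],obs[2])])
r=least_squares(f,[.643,-.155,.2235]); print(r.x,r.fun)
E
```

```text
top 15 pred [332.8 146.3] [331.9 151.6] seen 331 334 145 149 332.26666666666665 146.66666666666666
side 89 pred [272.9 162.1] [274.  184.8] seen 272 276 162 184 273.91011235955057 172.79775280898878
w1 167 pred [323.1  99.1] [322.4 103.1] seen 315 328 92 107 321.1497005988024 99.49101796407186
[ 0.64277554 -0.15390525  0.22599091] [-0.55599408 -0.0447914  -0.10874307  0.66490946  0.08058745  0.44129365]
```

Emit:
{"name": "send_rows", "arguments": {"increments": [{"gripper": -1, "linear": [0.04, 0.013, 0], "delta_rot": [0, 0, 0]}, {"gripper": -1, "linear": [0.077, 0.025, -0.01], "delta_rot": [0, 0, 0]}, {"gripper": -1, "linear": [0.077, 0.025, -0.03], "delta_rot": [0, 0, 0]}, {"gripper": -1, "linear": [0.077, 0.025, -0.06], "delta_rot": [0, 0, 0]}, {"gripper": -1, "linear": [0.077, 0.025, -0.09], "delta_rot": [0, 0, 0]}, {"gripper": -1, "linear": [0.077, 0.025, -0.12], "delta_rot": [0, 0, 0]}, {"gripper": -1, "linear": [0.077, 0.025, -0.148], "delta_rot": [0, 0, 0]}, {"gripper": -1, "linear": [0.077, 0.025, -0.148], "delta_rot": [0, 0, 0]}]}}

```text
clock: 2.45
position: [0.6385, -0.1538, 0.2047]
ee_rot: [-0.002, 0.987, 0.163, -0.004]
contact_force: [-0.2, -0.2, 0.0]
width: 0.0854
gripper_force: 0.0
```

```bash
python3 - <<'E'
from h import *
im,K,W=cam("wrist"); s=get_state(); print(s["position"],s["ee_rot"]); np.savez("w2.npz",K=K,W=W,im=im)
hsv=cv2.cvtColor(im,cv2.COLOR_BGR2HSV); m=cv2.inRange(hsv,(100,90,30),(130,255,255))
a=proj(K,W,(.643,-.154,.2555)); b=proj(K,W,(.643,-.154,.19)); print("pred",a,b)
n,l,st,ce=cv2.connectedComponentsWithStats(m)
for i in range(1,n):
    if st[i,4]>60: print(st[i],ce[i])
T=cam("top")[0]; cv2.imwrite("pics/w2.png",im)
E
```

```text
[ 0.64025579 -0.15436139  0.20738149] [-7.99145942e-04  9.86666075e-01  1.62745196e-01 -1.84910164e-03]
pred [324.37552312 304.24734943] [322.95151916 233.3277173 ]
[  94    0   78   86 4926] [134.65489241  43.96792529]
[ 113  122   74   75 3740] [153.24465241 157.75213904]
[112 159  10  20  75] [116.57333333 168.58666667]
[ 309  229   29   91 2021] [322.46363187 278.05987135]
[ 219  255   46   60 1812] [242.52428256 284.04525386]
```

View pics/w2.png

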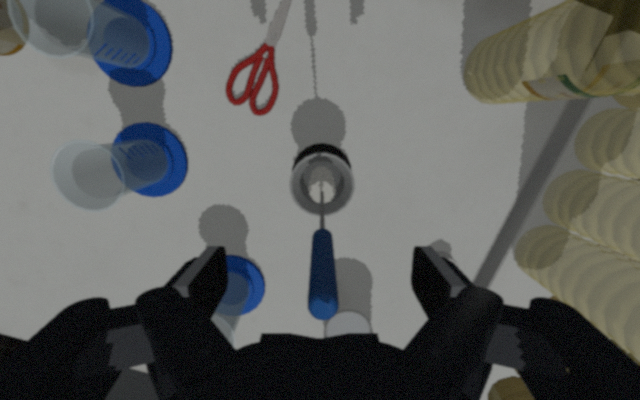

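The wrist view shows the blue grip running from (322,232) to (323,318), centred between the fingers. Closing now.

Emit:
{"name": "send_rows", "arguments": {"increments": [{"gripper": 1, "linear": [0.002, 0, 0], "delta_rot": [0, 0, 0]}, {"gripper": 1, "linear": [0.002, 0, 0], "delta_rot": [0, 0, 0]}, {"gripper": 1, "linear": [0.002, 0, 0], "delta_rot": [0, 0, 0]}, {"gripper": 1, "linear": [0.002, 0, 0], "delta_rot": [0, 0, 0]}, {"gripper": 1, "linear": [0.002, 0, 0], "delta_rot": [0, 0, 0]}, {"gripper": 1, "linear": [0.002, 0, 0], "delta_rot": [0, 0, 0]}, {"gripper": 1, "linear": [0.002, 0, 0], "delta_rot": [0, 0, 0]}, {"gripper": 1, "linear": [0.002, 0, 0], "delta_rot": [0, 0, 0]}], "newtons": 60}}

```text
clock: 3.35
position: [0.6445, -0.1542, 0.2087]
ee_rot: [0.0, 0.987, 0.163, 0.0]
contact_force: [0.2, 0.3, 3.7]
width: 0.0091
gripper_force: 58.6
```

Emit:
{"name": "send_rows", "arguments": {"increments": [{"gripper": 1, "linear": [0, 0, 0.01], "delta_rot": [0, 0, 0]}, {"gripper": 1, "linear": [0, 0, 0.03], "delta_rot": [0, 0, 0]}, {"gripper": 1, "linear": [0, 0, 0.055], "delta_rot": [0, 0, 0]}, {"gripper": 1, "linear": [0, 0, 0.08], "delta_rot": [0, 0, 0]}, {"gripper": 1, "linear": [0, 0, 0.105], "delta_rot": [0, 0, 0]}, {"gripper": 1, "linear": [0, 0, 0.13], "delta_rot": [0, 0, 0]}, {"gripper": 1, "linear": [0, 0, 0.13], "delta_rot": [0, 0, 0]}, {"gripper": 1, "linear": [0, 0, 0.13], "delta_rot": [0, 0, 0]}]}}

```text
clock: 4.15
position: [0.6442, -0.1543, 0.3384]
ee_rot: [0.0, 0.987, 0.163, 0.0]
contact_force: [-0.1, -0.4, -0.7]
width: 0.0093
gripper_force: 58.5
```

```bash
python3 - <<'E'
from h import *
s=get_state(); p=s["position"]; print(p,s["ee_rot"],s["contact_force"],s["width"])
out=[]
for n in ["side","wrist"]:
    im,K,W=cam(n); np.savez(n+"3.npz",K=K,W=W,im=im)
    tip=p+[0,0,-.198]; br=tip+[0,0,.081]
    print(n,"pred tip",proj(K,W,tip),"bristle top",proj(K,W,br))
    c=proj(K,W,(tip+br)/2).astype(int); c[0]=np.clip(c[0],70,570);c[1]=np.clip(c[1],100,300)
    out.append(cv2.resize(im[c[1]-100:c[1]+100,c[0]-70:c[0]+70],None,fx=2.8,fy=2.8)); print("crop origin",c-[70,100])
cv2.imwrite("pics/c3.png",np.hstack(out))
E
```

```text
[ 0.64423886 -0.15425648  0.33843493] [2.06538295e-04 9.86601182e-01 1.63150313e-01 2.00415917e-04] [-0.1086009  -0.44677065 -0.65045416] 0.009338633185200904
side pred tip [274.13595546 201.17717465] bristle top [272.86366624 174.14943762]
crop origin [203  87]
wrist pred tip [319.84352944 177.68183953] bristle top [320.01962192 195.25218999]
crop origin [249  85]
```

View pics/c3.png

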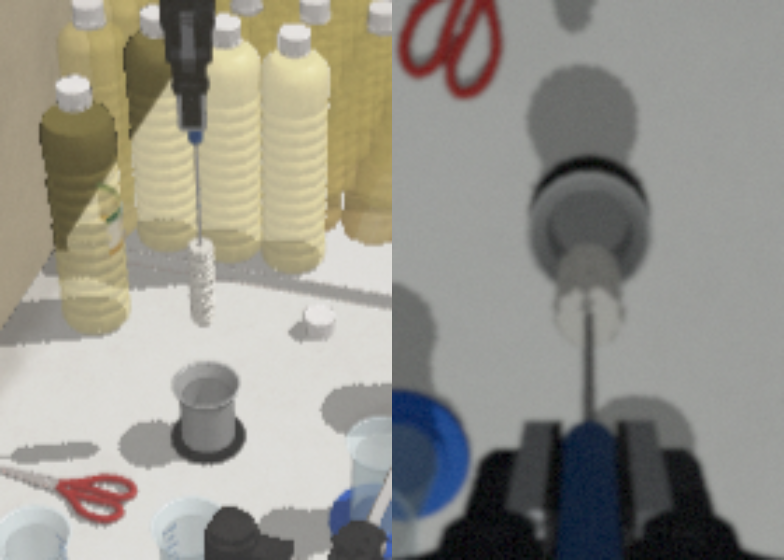

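The side view shows the brush hanging vertically with its tip at about (275.5,202.4), where (274,201) was predicted. That puts the axis about 2 mm to the -x side of the TCP. Next I'll carry it over the cylinder.

Emit:
{"name": "send_rows", "arguments": {"increments": [{"gripper": 1, "linear": [-0.02, 0.007, 0], "delta_rot": [0, 0, 0]}, {"gripper": 1, "linear": [-0.05, 0.017, 0], "delta_rot": [0, 0, 0]}, {"gripper": 1, "linear": [-0.08, 0.028, 0], "delta_rot": [0, 0, 0]}, {"gripper": 1, "linear": [-0.11, 0.038, 0], "delta_rot": [0, 0, 0]}, {"gripper": 1, "linear": [-0.14, 0.05, 0], "delta_rot": [0, 0, 0]}, {"gripper": 1, "linear": [-0.16, 0.057, 0], "delta_rot": [0, 0, 0]}, {"gripper": 1, "linear": [-0.171, 0.06, 0], "delta_rot": [0, 0, 0]}, {"gripper": 1, "linear": [-0.171, 0.06, 0], "delta_rot": [0, 0, 0]}]}}

```text
clock: 5.05
position: [0.472, -0.0938, 0.3379]
ee_rot: [-0.0, 0.987, 0.163, -0.0]
contact_force: [0.3, -0.1, -1.0]
width: 0.0094
gripper_force: 58.5
```

```bash
python3 - <<'E'
from h import *
s=get_state(); p=s["position"]; print(p,s["contact_force"])
out=[]
th=np.linspace(0,2*np.pi,60)
circ=lambda x,y,z,r:np.c_[x+r*np.cos(th),y+r*np.sin(th),0*th+z]
for n in ["side","wrist"]:
    im,K,W=cam(n); np.savez(n+"4.npz",K=K,W=W,im=im)
    tip=p+[0,0,-.198]; a=(.471,-.0935)
    c=proj(K,W,(a[0],a[1],.1)).astype(int); c[0]=np.clip(c[0],66,574);c[1]=np.clip(c[1],80,320)
    o=c-[66,80]; print(n,"origin",o,"pred tip",proj(K,W,tip),"rim",proj(K,W,(*a,.1)),"foot",proj(K,W,(*a,.004)))
    big=cv2.resize(im[o[1]:o[1]+160,o[0]:o[0]+132],None,fx=3,fy=3,interpolation=cv2.INTER_CUBIC)
    for z,r,col in((.1,.028,(0,0,255)),(.004,.042,(0,255,0))):
        q=np.array([(proj(K,W,x)-o+.5)*3 for x in circ(*a,z,r)])
        for pt in q[::3]: cv2.circle(big,tuple(pt.astype(int)),1,col,-1)
    out.append(big)
cv2.imwrite("pics/c4.png",np.hstack(out))
E
```

```text
[ 0.47197628 -0.09376768  0.33788866] [ 0.3271647  -0.07096162 -0.97978137]
side origin [272 164] pred tip [339.21524688 231.64807073] rim [338.80102414 244.40948875] foot [336.98026427 272.57921288]
wrist origin [252  93] pred tip [318.59429557 178.98318635] rim [318.17112854 173.56994371] foot [318.30911928 162.84599906]
```

View pics/c4.png

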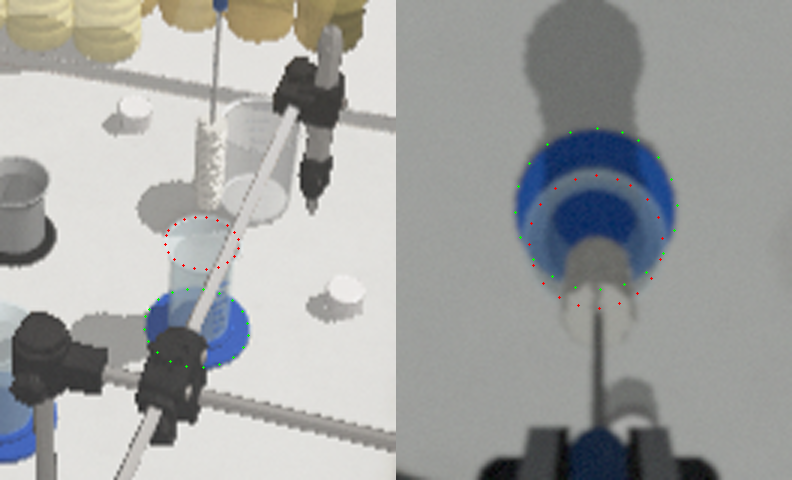

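The overlay fits the cylinder's rim and foot within a pixel in both views. The tip looks slightly to the -x side, so I'll measure it by differencing against the first side image.

```bash
python3 - <<'E'
from h import *
a=np.load("side.npz")["im"].astype(int)
for f,p in (("side3",(.64424,-.15426,.33843)),("side4",(.47198,-.09377,.33789))):
    d=np.load(f+".npz"); K,W=d["K"],d["W"]; m=np.abs(d["im"].astype(int)-a).sum(2)>45
    for h in (.005,.015,.03,.045,.06,.075,.12):
        q=np.array(p)+[0,0,-.198+h]; u,v=proj(K,W,q); v=int(round(v)); ur=int(round(u))
        xs=np.nonzero(m[v,ur-14:ur+15])[0]+ur-14
        dx=(proj(K,W,q+[.001,0,0])-proj(K,W,q))[0]
        print(f,h,v,"pred",round(u,1),"seen",xs.min() if len(xs) else None,xs.max() if len(xs) else None,"mean",xs.mean().round(1) if len(xs) else None,"px/mm",round(dx,2))
E
```

```text
side3 0.005 200 pred 274.1 seen 271 288 mean 278.1 px/mm -0.4
side3 0.015 196 pred 273.9 seen 271 288 mean 279.2 px/mm -0.4
side3 0.03 191 pred 273.7 seen 271 288 mean 279.3 px/mm -0.41
side3 0.045 186 pred 273.4 seen 273 279 mean 276.0 px/mm -0.41
side3 0.06 181 pred 273.2 seen 271 279 mean 275.0 px/mm -0.41
side3 0.075 176 pred 273.0 seen 271 279 mean 275.0 px/mm -0.42
side3 0.12 160 pred 272.2 seen 273 273 mean 273.0 px/mm -0.43
side4 0.005 230 pred 339.3 seen 338 345 mean 341.5 px/mm -0.44
side4 0.015 227 pred 339.5 seen 338 346 mean 342.0 px/mm -0.44
side4 0.03 222 pred 339.8 seen 326 346 mean 339.0 px/mm -0.44
side4 0.045 217 pred 340.2 seen 326 346 mean 337.2 px/mm -0.45
side4 0.06 212 pred 340.5 seen 326 347 mean 336.7 px/mm -0.45
side4 0.075 206 pred 340.8 seen 327 347 mean 335.8 px/mm -0.46
side4 0.12 190 pred 341.9 seen 328 356 mean 342.0 px/mm -0.47
```

Emit:
{"name": "send_rows", "arguments": {"increments": [{"gripper": 1, "linear": [0.003, 0.001, 0], "delta_rot": [0, 0, 0]}, {"gripper": 1, "linear": [0.003, 0.001, -0.01], "delta_rot": [0, 0, 0]}, {"gripper": 1, "linear": [0.003, 0.001, -0.025], "delta_rot": [0, 0, 0]}, {"gripper": 1, "linear": [0.003, 0.001, -0.04], "delta_rot": [0, 0, 0]}, {"gripper": 1, "linear": [0.003, 0.001, -0.055], "delta_rot": [0, 0, 0]}, {"gripper": 1, "linear": [0.003, 0.001, -0.07], "delta_rot": [0, 0, 0]}, {"gripper": 1, "linear": [0.003, 0.001, -0.08], "delta_rot": [0, 0, 0]}, {"gripper": 1, "linear": [0.003, 0.001, -0.08], "delta_rot": [0, 0, 0]}]}}

```text
clock: 5.95
position: [0.4756, -0.093, 0.2562]
ee_rot: [-0.001, 0.987, 0.163, -0.002]
contact_force: [0.2, 0.6, -0.3]
width: 0.0093
gripper_force: 58.5
```

```bash
python3 - <<'E'
from h import *
s=get_state(); p=s["position"]; print(p,s["contact_force"],s["width"])
out=[]
for n in ["side","wrist"]:
    im,K,W=cam(n)
    c=proj(K,W,(.471,-.0935,.1)).astype(int)
    o=c-[66,80]; o=np.clip(o,0,[508,240]); print(n,o)
    out.append(cv2.resize(im[o[1]:o[1]+160,o[0]:o[0]+132],None,fx=3,fy=3,interpolation=cv2.INTER_CUBIC))
cv2.imwrite("pics/c5.png",np.hstack(out))
E
```

```text
[ 0.47557512 -0.09299809  0.25620166] [ 0.17589393  0.55708564 -0.28492137] 0.009251539448296164
side [272 164]
wrist [252 110]
```

View pics/c5.png

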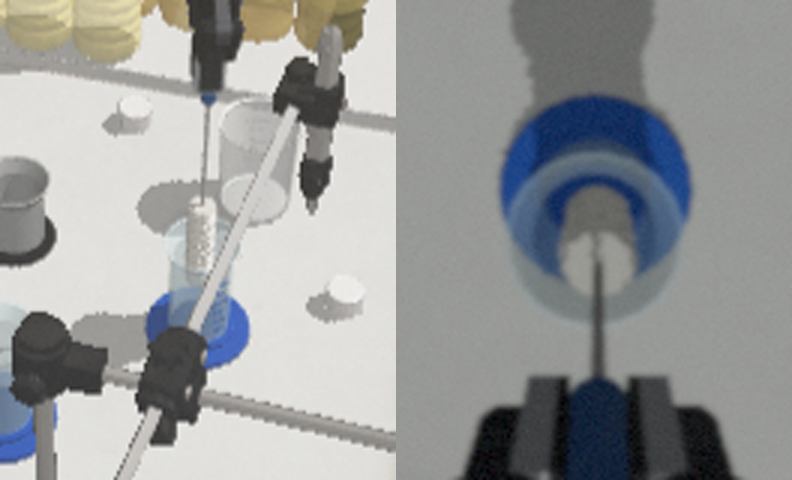

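The bristles are centred inside the rim in both views (side (200,235), wrist (598,245)) with no contact force. Now the strokes.

Emit:
{"name": "send_rows", "arguments": {"increments": [{"gripper": 1, "linear": [0, 0, -0.015], "delta_rot": [0, 0, 0]}, {"gripper": 1, "linear": [0, 0, -0.03], "delta_rot": [0, 0, 0]}, {"gripper": 1, "linear": [0, 0, -0.042], "delta_rot": [0, 0, 0]}, {"gripper": 1, "linear": [0, 0, -0.042], "delta_rot": [0, 0, 0]}, {"gripper": 1, "linear": [0, 0, -0.042], "delta_rot": [0, 0, 0]}, {"gripper": 1, "linear": [0, 0, -0.042], "delta_rot": [0, 0, 0]}]}}

```text
clock: 6.65
position: [0.477, -0.0935, 0.2172]
ee_rot: [0.001, 0.987, 0.163, 0.001]
contact_force: [-0.2, 0.8, -0.7]
width: 0.0097
gripper_force: 58.5
```

Emit:
{"name": "send_rows", "arguments": {"increments": [{"gripper": 1, "linear": [-0.001, 0, -0.003], "delta_rot": [0, 0, 0]}, {"gripper": 1, "linear": [-0.001, 0, -0.003], "delta_rot": [0, 0, 0]}, {"gripper": 1, "linear": [-0.001, 0, 0.02], "delta_rot": [0, 0, 0]}, {"gripper": 1, "linear": [-0.001, 0, 0.045], "delta_rot": [0, 0, 0]}, {"gripper": 1, "linear": [-0.001, 0, 0.068], "delta_rot": [0, 0, 0]}, {"gripper": 1, "linear": [-0.001, 0, 0.068], "delta_rot": [0, 0, 0]}, {"gripper": 1, "linear": [-0.001, 0, 0.068], "delta_rot": [0, 0, 0]}, {"gripper": 1, "linear": [-0.001, 0, 0.068], "delta_rot": [0, 0, 0]}]}}

```text
clock: 7.45
position: [0.4745, -0.093, 0.2831]
ee_rot: [-0.0, 0.987, 0.163, -0.001]
contact_force: [0.1, -0.7, -0.4]
width: 0.0095
gripper_force: 58.5
```

Emit:
{"name": "send_rows", "arguments": {"increments": [{"gripper": 1, "linear": [0, 0, -0.015], "delta_rot": [0, 0, 0]}, {"gripper": 1, "linear": [0, 0, -0.035], "delta_rot": [0, 0, 0]}, {"gripper": 1, "linear": [0, 0, -0.055], "delta_rot": [0, 0, 0]}, {"gripper": 1, "linear": [0, 0, -0.07], "delta_rot": [0, 0, 0]}, {"gripper": 1, "linear": [0, 0, -0.07], "delta_rot": [0, 0, 0]}, {"gripper": 1, "linear": [0, 0, -0.07], "delta_rot": [0, 0, 0]}, {"gripper": 1, "linear": [0, 0, -0.07], "delta_rot": [0, 0, 0]}]}}

```text
clock: 8.15
position: [0.4756, -0.0933, 0.2147]
ee_rot: [0.0, 0.987, 0.163, 0.0]
contact_force: [-0.3, 0.6, -0.7]
width: 0.0093
gripper_force: 58.9
```

Emit:
{"name": "send_rows", "arguments": {"increments": [{"gripper": 1, "linear": [0, 0, 0.02], "delta_rot": [0, 0, 0]}, {"gripper": 1, "linear": [0, 0, 0.045], "delta_rot": [0, 0, 0]}, {"gripper": 1, "linear": [0, 0, 0.07], "delta_rot": [0, 0, 0]}, {"gripper": 1, "linear": [0, 0, 0.07], "delta_rot": [0, 0, 0]}, {"gripper": 1, "linear": [0, 0, 0.07], "delta_rot": [0, 0, 0]}, {"gripper": 1, "linear": [0, 0, 0.07], "delta_rot": [0, 0, 0]}]}}

```text
clock: 8.75
position: [0.4747, -0.093, 0.2835]
ee_rot: [-0.0, 0.987, 0.163, -0.001]
contact_force: [0.3, -0.2, 0.4]
width: 0.0095
gripper_force: 58.6
```

Emit:
{"name": "send_rows", "arguments": {"increments": [{"gripper": 1, "linear": [0, 0, -0.015], "delta_rot": [0, 0, 0]}, {"gripper": 1, "linear": [0, 0, -0.035], "delta_rot": [0, 0, 0]}, {"gripper": 1, "linear": [0, 0, -0.055], "delta_rot": [0, 0, 0]}, {"gripper": 1, "linear": [0, 0, -0.071], "delta_rot": [0, 0, 0]}, {"gripper": 1, "linear": [0, 0, -0.071], "delta_rot": [0, 0, 0]}, {"gripper": 1, "linear": [0, 0, -0.071], "delta_rot": [0, 0, 0]}, {"gripper": 1, "linear": [0, 0, -0.071], "delta_rot": [0, 0, 0]}]}}

```text
clock: 9.45
position: [0.4756, -0.0933, 0.2137]
ee_rot: [0.0, 0.987, 0.163, 0.0]
contact_force: [0.0, 0.6, -0.3]
width: 0.0091
gripper_force: 58.8
```

```bash
python3 - <<'E'
from h import *
s=get_state(); p=s["position"]; print(p,s["contact_force"],s["width"])
im,K,W=cam("wrist")
o=[240,100]; w=cv2.resize(im[100:260,240:400],None,fx=2.5,fy=2.5)
im,K,W=cam("side"); print(proj(K,W,p+[0,0,-.198]),proj(K,W,p+[0,0,-.117]))
v=cv2.resize(im[170:300,275:405],(400,400),interpolation=cv2.INTER_CUBIC); cv2.imwrite("pics/c6.png",np.hstack([v,w]))
E
```

```text
[ 0.47561527 -0.09334148  0.21373987] [ 0.02118416  0.63524674 -0.2828631 ] 0.009130438320044159
[335.29866353 268.95525801] [336.75640135 245.08208154]
```

View pics/c6.png

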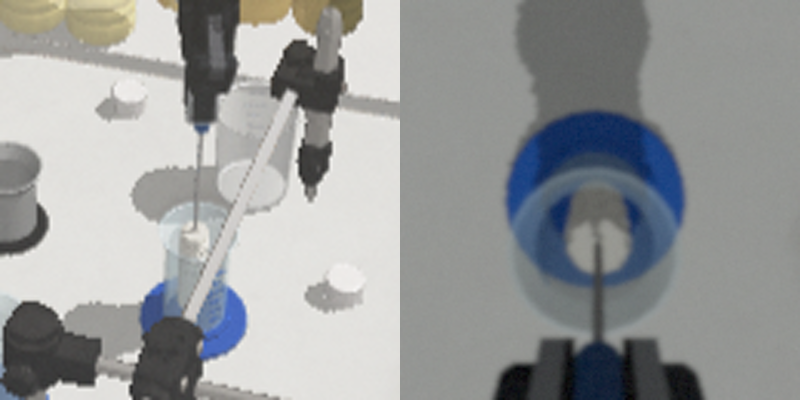

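The brush is down inside the cylinder: the bristle top is at (195,225) in the side crop, where it was expected, and the cylinder is upright. Third up stroke next, then out.

Emit:
{"name": "send_rows", "arguments": {"increments": [{"gripper": 1, "linear": [0, 0, 0.02], "delta_rot": [0, 0, 0]}, {"gripper": 1, "linear": [0, 0, 0.045], "delta_rot": [0, 0, 0]}, {"gripper": 1, "linear": [0, 0, 0.07], "delta_rot": [0, 0, 0]}, {"gripper": 1, "linear": [0, 0, 0.071], "delta_rot": [0, 0, 0]}, {"gripper": 1, "linear": [0, 0, 0.071], "delta_rot": [0, 0, 0]}, {"gripper": 1, "linear": [0, 0, 0.09], "delta_rot": [0, 0, 0]}, {"gripper": 1, "linear": [0, 0, 0.11], "delta_rot": [0, 0, 0]}, {"gripper": 1, "linear": [0, 0, 0.126], "delta_rot": [0, 0, 0]}]}}

```text
clock: 10.35
position: [0.4747, -0.093, 0.3386]
ee_rot: [-0.001, 0.987, 0.163, -0.001]
contact_force: [-0.3, -0.5, -0.5]
width: 0.0093
gripper_force: 58.8
```

Emit:
{"name": "send_rows", "arguments": {"increments": [{"gripper": 1, "linear": [0.02, -0.007, 0.004], "delta_rot": [0, 0, 0]}, {"gripper": 1, "linear": [0.05, -0.018, 0.004], "delta_rot": [0, 0, 0]}, {"gripper": 1, "linear": [0.08, -0.029, 0.004], "delta_rot": [0, 0, 0]}, {"gripper": 1, "linear": [0.11, -0.04, 0.003], "delta_rot": [0, 0, 0]}, {"gripper": 1, "linear": [0.14, -0.051, 0], "delta_rot": [0, 0, 0]}, {"gripper": 1, "linear": [0.16, -0.058, -0.01], "delta_rot": [0, 0, 0]}, {"gripper": 1, "linear": [0.17, -0.0615, -0.02], "delta_rot": [0, 0, 0]}, {"gripper": 1, "linear": [0.17, -0.0615, -0.02], "delta_rot": [0, 0, 0]}]}}

```text
clock: 11.15
position: [0.6448, -0.1547, 0.3151]
ee_rot: [-0.002, 0.987, 0.163, -0.003]
contact_force: [-1.6, 0.0, -1.0]
width: 0.0092
gripper_force: 58.8
```

```bash
python3 - <<'E'
from h import *
out=[]
s=get_state(); p=s["position"]; print(p,s["contact_force"])
for n in ["side","wrist"]:
    im,K,W=cam(n)
    c=proj(K,W,(.643,-.155,.08)).astype(int)
    o=np.clip(c-[66,80],0,[508,240]); print(n,o)
    out.append(cv2.resize(im[o[1]:o[1]+160,o[0]:o[0]+132],None,fx=3,fy=3,interpolation=cv2.INTER_CUBIC))
cv2.imwrite("pics/c7.png",np.hstack(out))
E
```

```text
[ 0.64482878 -0.15467328  0.31511845] [-1.55644576  0.03172269 -1.03907485]
side [209 139]
wrist [254  92]
```

View pics/c7.png

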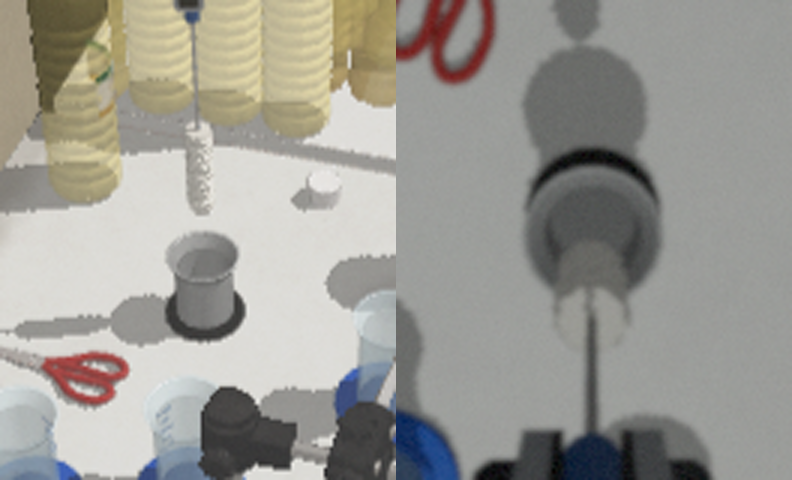

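The bristles hang in line with the cup in both views (side 201 against 202, wrist 592 against 594). Lowering.

Emit:
{"name": "send_rows", "arguments": {"increments": [{"gripper": 1, "linear": [0, 0, -0.015], "delta_rot": [0, 0, 0]}, {"gripper": 1, "linear": [0, 0, -0.035], "delta_rot": [0, 0, 0]}, {"gripper": 1, "linear": [0, 0, -0.055], "delta_rot": [0, 0, 0]}, {"gripper": 1, "linear": [0, 0, -0.075], "delta_rot": [0, 0, 0]}, {"gripper": 1, "linear": [0, 0, -0.09], "delta_rot": [0, 0, 0]}, {"gripper": 1, "linear": [0, 0, -0.1], "delta_rot": [0, 0, 0]}, {"gripper": 1, "linear": [0, 0, -0.105], "delta_rot": [0, 0, 0]}, {"gripper": 1, "linear": [0, 0, -0.105], "delta_rot": [0, 0, 0]}]}}

```text
clock: 12.05
position: [0.6448, -0.1545, 0.2145]
ee_rot: [0.0, 0.987, 0.163, -0.0]
contact_force: [0.0, -0.1, -0.3]
width: 0.0096
gripper_force: 58.8
```

Emit:
{"name": "send_rows", "arguments": {"increments": [{"gripper": 1, "linear": [0, 0, -0.003], "delta_rot": [0, 0, 0]}, {"gripper": 1, "linear": [0, 0, -0.005], "delta_rot": [0, 0, 0]}, {"gripper": 1, "linear": [0, 0, -0.005], "delta_rot": [0, 0, 0]}, {"gripper": 1, "linear": [0, 0, -0.005], "delta_rot": [0, 0, 0]}]}}

```text
clock: 12.45
position: [0.6454, -0.1548, 0.2095]
ee_rot: [0.0, 0.987, 0.163, 0.0]
contact_force: [-0.5, 1.1, 0.5]
width: 0.0094
gripper_force: 58.8
```

Emit:
{"name": "send_rows", "arguments": {"increments": [{"gripper": 1, "linear": [0, 0, -0.001], "delta_rot": [0, 0, 0]}, {"gripper": 0.7, "linear": [0, 0, -0.001], "delta_rot": [0, 0, 0]}, {"gripper": 0.5, "linear": [0, 0, -0.001], "delta_rot": [0, 0, 0]}, {"gripper": 0, "linear": [0, 0, -0.001], "delta_rot": [0, 0, 0]}, {"gripper": -0.5, "linear": [0, 0, -0.001], "delta_rot": [0, 0, 0]}, {"gripper": -1, "linear": [0, 0, -0.001], "delta_rot": [0, 0, 0]}, {"gripper": -1, "linear": [0, 0, -0.001], "delta_rot": [0, 0, 0]}, {"gripper": -1, "linear": [0, 0, -0.001], "delta_rot": [0, 0, 0]}]}}

```text
clock: 13.25
position: [0.6453, -0.1547, 0.2083]
ee_rot: [0.0, 0.987, 0.163, 0.0]
contact_force: [-0.2, 1.1, -0.5]
width: 0.0855
gripper_force: 0.0
```

Emit:
{"name": "send_rows", "arguments": {"increments": [{"gripper": -1, "linear": [0, 0, 0], "delta_rot": [0, 0, 0]}, {"gripper": -1, "linear": [0, 0, 0.01], "delta_rot": [0, 0, 0]}, {"gripper": -1, "linear": [0, 0, 0.03], "delta_rot": [0, 0, 0]}, {"gripper": -1, "linear": [0, 0, 0.06], "delta_rot": [0, 0, 0]}, {"gripper": -1, "linear": [0, 0, 0.09], "delta_rot": [0, 0, 0]}, {"gripper": -1, "linear": [0, 0, 0.12], "delta_rot": [0, 0, 0]}, {"gripper": -1, "linear": [0, 0, 0.14], "delta_rot": [0, 0, 0]}, {"gripper": -1, "linear": [0, 0, 0.14], "delta_rot": [0, 0, 0]}]}}

```text
clock: 14.05
position: [0.6465, -0.1551, 0.3529]
ee_rot: [0.002, 0.987, 0.163, 0.004]
contact_force: [0.6, -1.1, -0.6]
width: 0.0857
gripper_force: 0.0
```

```bash
python3 - <<'E'
from h import *
s=get_state(); print(s["position"],s["width"],s["contact_force"])
im,K,W=cam("side"); w,_,_=cam("wrist")
cv2.imwrite("pics/c8.png",np.hstack([cv2.resize(im[130:330,200:400],(400,400)),cv2.resize(w,(400,250))[:250].copy() if 0 else cv2.resize(w[0:300,170:470],(400,400))]))
a=np.load("side.npz")["im"].astype(int); d=np.abs(im.astype(int)-a).sum(2)
print("diff px brush region",(d[155:255,255:295]>60).sum(),"cyl",(d[235:290,315:365]>60).sum())
E
```

```text
[ 0.64654197 -0.15512521  0.35290635] 0.0857067669618324 [ 0.55521678 -1.07188354 -0.55047264]
diff px brush region 679 cyl 191
```

View pics/c8.png

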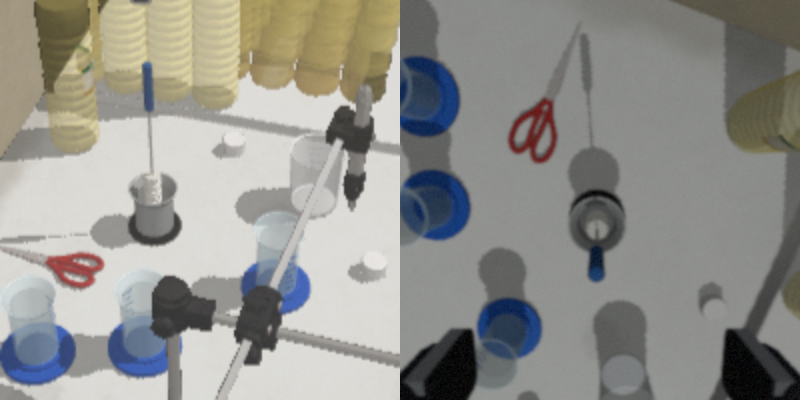

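The brush stands upright in its steel cup (side (150,150)), the gripper is clear, and the cylinder and bystanders are in place. I'm handing the job in.

```bash
python3 -c "from rig import sign_off; print(sign_off())"
```

```text
the job is handed in; nothing more can be done
None
```

I scrubbed the cylinder with three full strokes, stood the brush back upright in its steel cup, let go and handed the job in at about 14 s. The cylinder still stood in place, and the beaker and caps were not touched. The hand-in call returned no verdict.

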